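Arm the guarded high-voltage toggle of a gel power supply

ROBOT

A 6-joint arm with a two-finger parallel gripper is mounted at the origin on the work surface. World frame = base frame: x ahead of the robot, y to its left, z up, the work surface at z = 0. Lengths are in m, angles in degrees, forces in N, time in s.
With the tool pointing down it reaches from about 0.375 to 0.9 m from the base axis. Payload 3.1 kg.
Tool frame: the origin (TCP) lies at the very end of the fingers, on their centre line; the grasp point (between the pads) lies bot.hold_point_z behind it (bot.hold_point_z is the distance from the TCP to the grasp point, in m); z points along the fingers, y is the line along which they close (so a half turn about z gives the same grasp; the last joint's range is limited). The gripper opens to 87 mm and grips with 3 to 60 N. Pads are 19 mm wide; open, the fingers measure 117 mm over their backs; the gripper's body (75 mm by 190 mm) begins 51 mm behind the grasp point.
Start: joints at [65.174, 30.224, 82.088, -0, 67.689, -10.227], TCP at [0.157, 0.605, 0.223] pointing down, gripper open.
Joint ranges: [-176.69, 176.69], [-43.24, 126.21], [12.49, 139.97], [-82, 262], [0, 151.66], [-163.58, 163.58]. Speed limits (degrees/s): [159.86, 159.86, 180, 180, 180, 180].

INTERFACE

Orientations are given as a 3x3 rotation matrix whose columns are the frame's x, y, z axes.
In Python, from rig import bot gives the robot as it stands.
- The arm moves only by the tool apply_moves, never from a script. Its argument "plan" is one flat list of numbers, 4 for each row, row after row: the shift along the world's x, y, z normalised to -1 to 1, where 1 is 0.05 m, then the turn about the world's z normalised to -1 to 1, where 1 is 10 degrees. A call has 1 to 12 rows; each row shifts and turns the commanded pose from where the row before left it; what a row does not reach is not made up. A row lasts 1/8 s, in which the tool goes at most 62.5 mm and 10.7 degrees, less where a joint would pass 70% of its speed; a pose out of reach is approached as far as the arm can. A call with a number of a shift or a turn outside -1 to 1 is refused whole. A call with a gripper value outside its range is refused whole. "grip" is the closure, from -1 (fully open) to 1 (shut), so that 0 is half open, set as the call begins (left out, the last holds). The fingers move at their own pace and stop on an object; the grip force is fixed at half the most. Time passes only in rows, so rows that do not move let the fingers close. It gives the time, the measured TCP pose, the force, the opening and the grip force at its end, in the units of the state.
- bot.read_state(): the state, without advancing time (a new reading comes with each control period).
- bot.capture(name): name is "scene" or "top" or "wrist"; returns (picture, depth): 480x640x3 uint8, red, green, blue; 480x640 float32, m along the optical axis (not along the pixel's ray), 0 where there is no reading.
- bot.camera_info(name): a dict with "vertical_fov" (degrees; the focal length in pixels is half the picture's height over the tangent of half this angle, whatever the lens; pixels are square), "cx", "cy" (the principal point, pixels), "k1" (the pictures are not rectified: a ray, as slopes to the right and down, at radius r is drawn at 1 + k1 r^2 times it, then the intrinsics apply), "rvec" (rotation vector, rad) and "tvec" (3), from world to camera coordinates, as OpenCV has them; the wrist camera has in their place "mount" (4x4, takes a point from camera to tool coordinates, whose origin is the TCP and whose axes are the flange's). Camera axes: x right, y down, z forward; pixel columns grow to the right and rows downward; lengths in m; the calibration is good to about 2 mm. A picture is of the moment at which its call begins: read the wrist's pose just before it. camera_info takes no time and is no camera call.
- bot.hand_in(): hands the job in; it is judged then, once.
Trained networks look in the newest picture that a camera, given by its name, has taken for a name from the list of things; names that differ only in an ending like _2 or _b are one class to them, and where a whole thing is asked for, a point or a joint stands for the part that bears it (a point fixed in the world has none). Each returns a list of dicts, best first, with "p" (0 to 1); they miss things now and then, are a little off and sometimes report something else, mostly with a low value. They report only what shows in the picture. A call takes as long as a camera call.
- bot.outline_of(camera, target): "mask" (480x640 bool, what is visible of it) and "xy" ([column, row] as shares, 0 to 1, of the picture: columns of its width, rows of its height, amid what is visible of it).
- bot.pinpoint(camera, target): "xy" ([column, row] as shares, 0 to 1, of the picture: columns of its width, rows of its height: a listed point, or the origin of a listed thing).
The state is a dict: "time_s": time; "joint_positions": joint angles; "qvel": joint speeds; "tau": joint torques, N m; "position": TCP position; "tcp_rot": TCP orientation; "force": force on the tool from outside, world axes, zero at the start; "moment": the same for the moment, N m; "opening": opening from 0.0 (shut) to 1.0 (fully open); "grasp_force": force on a finger pad.
Only numpy, scipy, OpenCV 4.12 (cv2) and the standard library are available. Lean on these libraries where they do the work, as an engineer would, in place of code of your own. Each camera call takes 0.05 s, during which the arm holds its last target. There are 200 camera calls.

TASK

On the gel-electrophoresis power supply, lift the hinged grey guard cover and let it stand fully open on its own, flip the toggle beneath it all the way over toward the hinge to switch the high voltage on, then go back to the cover and close it fully over the toggle. Leave the small unguarded toggle on the same panel and the other things on the bench as they are.

Things in the scene. Friction and masses are not known exactly. Their poses are not given: they have to be found in the camera images.
- supply: power supply fixed to the bench: white case 200 mm (its x) by 180 mm (y), top panel 80 mm above the bench. Origin: centre of its underside; z up; its -x face carries a dark display. On the panel: the grey guard cover (middle) and, near the front -y corner, a small bare toggle. Its side of the bench (left or right), place and yaw vary.
- cover_hinge (a point): middle of the cover's hinge axis, fixed on the supply at (60, 0, 88) mm in its frame, 8 mm above the panel, with the supply's axes. The axis runs along y between two ears centred at y = +/-27 mm, 6 mm thick, rising to 12 mm above the panel. Closed, the hood spans 10 to 75 mm from the hinge toward -x, and 3 to 47 mm above the panel.
- cover (a joint): cover's hinge angle, rad: 0 closed (starts at 0 to 0.15), 1.75 fully open (stop, a little past upright). Friction hinge, 0.045 N m: it stays at any angle where it is left. Grey plastic hood, 60 g, 44 mm wide (y), flat parallel side walls that can be pinched from above (it turns between the pads as it swings), open below and at the hinge end, walls 3 mm.
- cover_front (a point): middle of the cover's top front edge, moves with the cover: 75 mm from the hinge along the cover and 39 mm above the hinge axis when closed. Its x axis points from front to hinge, its z axis out of the cover's top face. From here a lip 30 mm wide and 3 mm thick runs on 10 mm forward. Nothing stands within 25 mm beside the side walls.
- toggle (a joint): angle of the guarded steel bat toggle, rad: 0 = off, leaning 0.45 from vertical toward the display side (supply's -x); 0.9 = on, leaning 0.45 toward the hinge (+x). Stays where it is left (friction, 1.3 N at the tip). Pivot at (18, 0, 86) mm in the supply's frame; lever 32 mm long, 9 mm thick near its free end, 5 mm at the foot.
- toggle_tip (a point): free end of the guarded toggle's lever, on its centre line: at (+4, 0, +115) mm in the supply's frame when off and (+32, 0, +115) mm when on.
- small_toggle (a joint): angle of the small unguarded toggle (not to be moved), rad: starts anywhere from 0 to 0.1, 0.9 is the other side.
- small_tip (a point): free end of the small unguarded toggle, a 20 mm lever whose foot is at (-75, -60, +82) mm in the supply's frame.
- dry_bath: grey dry-bath heater fixed to the bench, 150 by 170 mm, 82 mm high with its aluminium block; bystander, stands left or right, opposite the supply. Origin: centre of its underside.
- tip_box: closed pipette-tip box, 85 by 122 by 65 mm high, loose bystander beyond the supply. Origin: centre of its underside.
- reagent: white round bottle, 62 mm across, 130 mm high, loose bystander beyond the supply. Origin: centre of its underside.
- tube_rack: white microtube rack with capped tubes, 60 by 110 by 36 mm high, loose bystander beyond the supply. Origin: centre of its underside.

How it is judged (in metres and radians):
On the way, in this order (a step that is already met when the one before it is completed fails the run):
1. the cover stands open by itself (more than 1.3 rad), not touched by the robot, the toggle still off (value of joint cover above 1.3 rad and value of joint toggle below 0.3 rad and contact force between each of the fingers, the arm and cover below 0.1 N), for 0.2 s.
2. the guarded toggle is flipped over to on (more than 0.75 of 0.9 rad) while the cover is open (more than 1.0 rad) (value of joint toggle above 0.75 rad and value of joint cover above 1 rad), for 0.2 s.
At the end, for the whole second after the job is handed in: The cover is closed (within 0.1 rad, about 7 mm at its front edge) and at rest over the guarded toggle, which stands on toward the hinge (above 0.75 of 0.9 rad) (value of joint cover below 0.1 rad and value of joint toggle above 0.75 rad and velocity of joint cover between -0.05 and 0.05 rad/s); the robot touches nothing.
It fails at once if the small unguarded toggle is moved (past 0.3 rad) (value of joint small_toggle above 0.3 rad).
It fails at once if a bystander is pushed more than 20 mm (distance of any of tip_box, reagent, tube_rack from where it was at the start of the episode above 0.02 m).
It fails at once if a bystander is tipped over (angle between any of tip_box, reagent, tube_rack's own z axis and vertical above 0.4 rad).
It also fails if it takes over 64 s, if anything falls off the work surface, if the arm or the gripper's body presses on something with over 40 N, if the wrist force passes 120 N, or if a joint passes its speed limit or range.

## Working session

There is one attempt and no reset: what is moved stays moved. The work goes in short steps, Python scripts to look and compute and a tool call to move; the robot and the scene stay as the last step left them, time stands still between calls to the robot, and variables do not carry over. Pictures are saved under pics/ and viewed, at most 10 in all, crops included, and the job is handed in when it is done.

Besides the shell and the picture viewer there is one more tool, called after "Emit:" by a JSON object that holds its "name" and its "arguments". apply_moves: Moves the arm, as the interface text tells. Its arguments: {"type":"object","properties":{"plan":{"type":"array","items":{"type":"number"}},"grip":{"type":"number"}},"required":["plan"]}

```bash
mkdir -p pics; ls; cat > h.py <<'E'
import numpy as np, cv2
from rig import bot
def cam(n):
    c=bot.camera_info(n); f=240/np.tan(np.radians(c["vertical_fov"])/2)
    if "mount" in c:
        s=bot.read_state(); T=np.eye(4); T[:3,:3]=s["tcp_rot"]; T[:3,3]=s["position"]; M=T@np.array(c["mount"])
    else:
        R=cv2.Rodrigues(np.array(c["rvec"],float))[0]; M=np.eye(4); M[:3,:3]=R.T; M[:3,3]=-R.T@np.array(c["tvec"],float).ravel()
    return c,f,M
def rays(c,f,uv):
    d=(np.atleast_2d(uv)-[c["cx"],c["cy"]])/f; u=d.copy()
    for _ in range(30): u=d/(1+c["k1"]*(u**2).sum(1,keepdims=True))
    return np.c_[u,np.ones(len(u))]
def cloud(n,depth,M,c,f,mask=None):
    m=depth>0
    if mask is not None: m&=mask
    v,u=np.nonzero(m); r=rays(c,f,np.c_[u,v].astype(float))*depth[v,u][:,None]
    return r@M[:3,:3].T+M[:3,3],np.c_[u,v]
def onplane(n,uv,z,M,c,f):
    r=rays(c,f,uv)@M[:3,:3].T; t=(z-M[2,3])/r[:,2:]; return M[:3,3]+r*t
E
cat > a.py <<'E'
from h import *
s=bot.read_state(); print(s["position"],s["tcp_rot"],s["time_s"],bot.hold_point_z)
for n in ["top","scene"]:
    c,f,M=cam(n); p,d=bot.capture(n); cv2.imwrite(f"pics/{n}0.png",p[:,:,::-1]); print(n,M[:3,3])
    for t in ["supply","cover","dry_bath"]:
        o=bot.outline_of(n,t)
        if o:
            P,_=cloud(n,d,M,c,f,o[0]["mask"]); print(t,o[0]["p"],len(P),np.median(P,0) if len(P) else 0)
            if t=="supply" and len(P):
                q=P[abs(P[:,2]-.08)<.006]; print(len(q), cv2.minAreaRect(q[:,:2].astype(np.float32)*1000))
    for t,z in [("cover_hinge",.088),("cover_front",.127),("small_tip",.1),("supply",0)]:
        o=bot.pinpoint(n,t)
        for k in o[:2]: print(t,k["p"],onplane(n,np.array(k["xy"])*[640,480],z,M,c,f))
E
python3 a.py
```

```text
pics
[0.15720786 0.60417211 0.22159876] [[-9.67705168e-01  2.52083195e-01 -8.78050467e-04]
 [ 2.52084449e-01  9.67703389e-01 -1.89239966e-03]
 [ 3.72650259e-04 -2.05262780e-03 -9.99997824e-01]] 0.0 0.0187
top [ 0.5288515  -0.05468144  1.10966606]
supply 0.68 10241 [0.54840429 0.15111755 0.08028987]
8522 ((550.3587646484375, 159.01620483398438), (180.42559814453125, 199.23910522460938), 59.4167594909668)
cover_hinge 0.74 [[0.60302635 0.1276375  0.088     ]]
cover_front 0.68 [[0.74693217 0.00843715 0.127     ]]
cover_front 0.56 [[0.53918781 0.16733057 0.127     ]]
small_tip 0.41 [[0.44766251 0.14833716 0.1       ]]
supply 0.79 [[0.55278247 0.15974519 0.        ]]
scene [1.43118019 0.62324143 0.80798966]
supply 0.73 9232 [0.58721151 0.18446266 0.07813063]
4525 ((551.152587890625, 160.4665985107422), (184.73269653320312, 201.43031311035156), 59.24063491821289)
cover 0.63 1228 [0.57320052 0.15987051 0.11944074]
cover_hinge 0.17 [[0.64975303 0.21083706 0.088     ]]
cover_front 0.86 [[0.54067871 0.16690403 0.127     ]]
small_tip 0.68 [[0.85584561 0.21428958 0.1       ]]
small_tip 0.38 [[0.44677401 0.15104595 0.1       ]]
supply 0.76 [[0.5488913 0.1658455 0.       ]]
supply 0.41 [[ 0.77056688 -0.15667164  0.        ]]
```

View images.

View pics/top0.png

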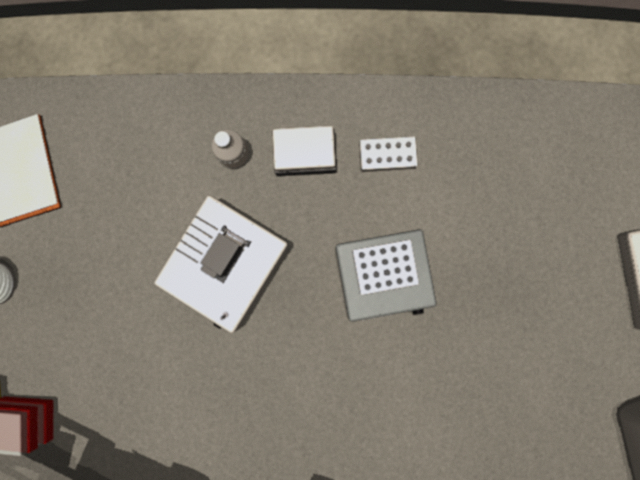

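View pics/scene0.png

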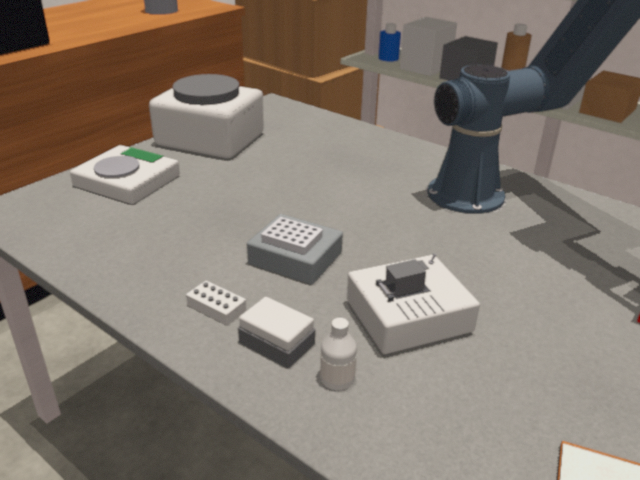

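Top view: supply at around (221,265) px with the grey hood at (222,255) and the small toggle at (225,315). Bottle, tip box and rack are beyond it at row 150. The scene view agrees, so yaw is about −30.6° and the origin about (0.5506, 0.1595). Next I move above the hood.

Emit:
{"name": "apply_moves", "arguments": {"plan": [0.655, -0.74, 0.06, -0.133, 0.655, -0.74, 0.06, -0.133, 0.655, -0.74, 0.06, -0.133, 0.655, -0.74, 0.06, -0.133, 0.655, -0.74, 0.06, -0.133, 0.655, -0.74, 0.06, -0.133, 0.655, -0.74, 0.06, -0.133, 0.655, -0.74, 0.06, -0.133, 0.655, -0.74, 0.06, -0.133, 0.655, -0.74, 0.06, -0.133, 0.655, -0.74, 0.06, -0.133, 0.655, -0.74, 0.06, -0.133], "grip": -0.47}}

```text
time_s: 2.3
position: [0.5515, 0.1595, 0.2588]
tcp_rot: [[-0.861, 0.509, 0.001], [0.509, 0.861, 0.0], [-0.0, 0.0, -1.0]]
force: [0.1, 0.0, 0.1]
opening: 0.735
grasp_force: 0.0
```

Emit:
{"name": "apply_moves", "arguments": {"plan": [0, 0, 0, 0, 0, 0, 0, 0]}}

```text
time_s: 2.55
position: [0.5499, 0.1609, 0.2583]
tcp_rot: [[-0.861, 0.509, -0.001], [0.509, 0.861, 0.0], [0.001, -0.0, -1.0]]
force: [0.8, 0.2, -0.0]
opening: 0.735
grasp_force: 0.0
```

```bash
cat > b.py <<'E'
from h import *
import sys
s=bot.read_state(); print(s["time_s"],s["position"],s["tcp_rot"],s["opening"],s["force"])
n="wrist"; c,f,M=cam(n); p,d=bot.capture(n); cv2.imwrite(f"pics/{sys.argv[1]}.png",p[:,:,::-1])
P,uv=cloud(n,d,M,c,f)
yaw=np.radians(-30.65); O=np.array([.5506,.1595]); R=np.array([[np.cos(yaw),-np.sin(yaw)],[np.sin(yaw),np.cos(yaw)]])
Q=P.copy(); Q[:,:2]=(P[:,:2]-O)@R; Q*=1000
np.save("Q.npy",Q)
q=Q[(abs(Q[:,0])<125)&(abs(Q[:,1])<115)]
pan=q[abs(q[:,2]-80)<6]; print("panel",len(pan),np.percentile(pan,[.5,50,99.5],0))
hood=q[(q[:,2]>100)&(abs(q[:,0])<120)&(abs(q[:,1])<40)]; print("hood",len(hood),np.percentile(hood,[1,50,99],0))
print(cv2.minAreaRect(hood[:,:2].astype(np.float32)))
for t,z in [("cover_hinge",.088),("cover_front",.127),("small_tip",.1),("toggle_tip",.115)]:
    for k in bot.pinpoint(n,t)[:1]:
        w=onplane(n,np.array(k["xy"])*[640,480],z,M,c,f)[0]; print(t,k["p"],(w[:2]-O)@R*1000)
E
python3 b.py w1
```

```text
2.55 [0.54990577 0.16085012 0.25828051] [[-8.60835583e-01  5.08881576e-01 -1.28074610e-03]
 [ 5.08881545e-01  8.60836473e-01  3.74221863e-04]
 [ 1.29294757e-03 -3.29604559e-04 -9.99999110e-01]] 0.7346359307413433 [ 0.7687768   0.17623775 -0.01838869]
panel 35445 [[-100.00964944  -87.56157359   75.20420188]
 [ -32.76315861    0.43162791   79.35562912]
 [  77.52308717   88.44372602   81.74283243]]
hood 85484 [[-39.01755568 -39.3445063  126.49882807]
 [-26.7993544   -0.83948288 361.97363876]
 [ 36.25792358  39.31251137 378.60074009]]
((4.641044616699219, 0.09845733642578125), (89.0798110961914, 80.07382202148438), 0.19010674953460693)
cover_hinge 0.73 [58.62977753 -0.08318977]
cover_front 0.82 [-14.74488634   2.46928906]
small_tip 0.63 [-84.31552827 -60.7954786 ]
```

View pics/w1.png

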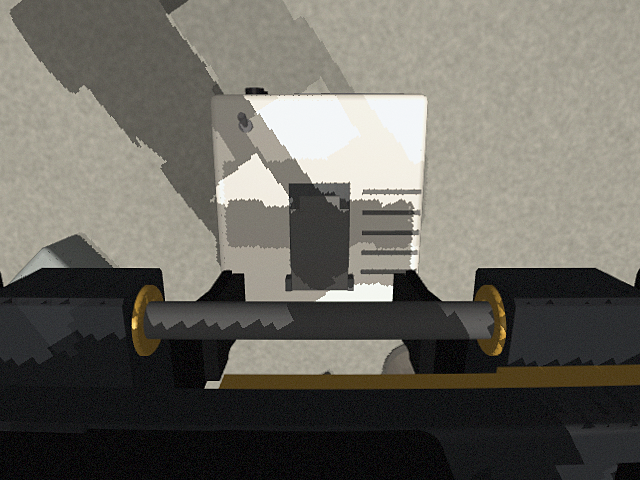

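```bash
python3 - <<'E'
import numpy as np
Q=np.load("Q.npy")
h=Q[(Q[:,2]>110)&(Q[:,2]<160)&(abs(Q[:,0])<100)&(abs(Q[:,1])<30)]
print(len(h),np.percentile(h,[1,50,99],0)); t=h[(abs(h[:,1])<12)&(h[:,0]>-10)&(h[:,0]<45)]
print(np.polyfit(t[:,0],t[:,2],1), np.polyval(np.polyfit(t[:,0],t[:,2],1),0), np.percentile(h[:,1],[1,99]))
E
```

```text
5310 [[-24.83375369 -20.88069979 122.40831421]
 [ 10.92547645   0.4920597  127.43086667]
 [ 48.21391596  22.04469912 129.44149394]]
[-2.64981230e-02  1.27802317e+02] 127.80231747087588 [-20.88069979  22.04469912]
```

Emit:
{"name": "apply_moves", "arguments": {"plan": [0.01, -0.02, -0.65, 0, 0, 0, -0.65, 0, 0, 0, -0.65, 0, 0, 0, -0.65, 0, 0, 0, -0.4, 0, 0, 0, -0.22, 0, 0, 0, 0, 0, 0, 0, 0, 0]}}

```text
time_s: 3.8
position: [0.5516, 0.1601, 0.0984]
tcp_rot: [[-0.861, 0.508, 0.002], [0.508, 0.861, 0.0], [-0.001, 0.001, -1.0]]
force: [0.1, -0.6, -0.1]
opening: 0.735
grasp_force: 0.0
```

Emit:
{"name": "apply_moves", "arguments": {"plan": [0, 0, 0, 0, 0, 0, 0, 0, 0, 0, 0, 0, 0, 0, 0, 0, 0, 0, 0, 0], "grip": 0.3}}

```text
time_s: 4.42
position: [0.5516, 0.1604, 0.0979]
tcp_rot: [[-0.861, 0.509, 0.001], [0.509, 0.861, 0.001], [-0.001, 0.002, -1.0]]
force: [0.4, 4.1, 1.5]
opening: 0.506
grasp_force: 30.0
```

```bash
cat > arc.py <<'E'
import numpy as np,sys
a,h,t0,t1,n=map(float,sys.argv[1:6]); n=int(n)
yaw=np.radians(-30.65); r=np.hypot(a,h); p=np.arctan2(h,a)
t=np.linspace(t0,t1,n+1)-t0+p
x=-r*np.cos(t); z=r*np.sin(t)
dx=np.diff(x)/50; dz=np.diff(z)/50
print([round(float(v),3) for i in range(n) for v in (dx[i]*np.cos(yaw),dx[i]*np.sin(yaw),dz[i],0)])
E
python3 arc.py 59.6 28.6 0.02 1.70 14
```

```text
[0.066, -0.039, 0.139, 0.0, 0.08, -0.047, 0.128, 0.0, 0.093, -0.055, 0.116, 0.0, 0.104, -0.062, 0.103, 0.0, 0.114, -0.067, 0.087, 0.0, 0.122, -0.072, 0.071, 0.0, 0.128, -0.076, 0.053, 0.0, 0.133, -0.079, 0.035, 0.0, 0.136, -0.08, 0.016, 0.0, 0.136, -0.081, -0.003, 0.0, 0.135, -0.08, -0.022, 0.0, 0.132, -0.078, -0.04, 0.0, 0.127, -0.075, -0.058, 0.0, 0.12, -0.071, -0.076, 0.0]
```

Emit:
{"name": "apply_moves", "arguments": {"plan": [0.066, -0.039, 0.139, 0, 0.08, -0.047, 0.128, 0, 0.093, -0.055, 0.116, 0, 0.104, -0.062, 0.103, 0, 0.114, -0.067, 0.087, 0]}}

```text
time_s: 5.05
position: [0.5707, 0.149, 0.1249]
tcp_rot: [[-0.86, 0.509, -0.007], [0.509, 0.86, 0.005], [0.009, 0.0, -1.0]]
force: [-2.9, 10.4, -2.4]
opening: 0.504
grasp_force: 30.0
```

Emit:
{"name": "apply_moves", "arguments": {"plan": [0.122, -0.072, 0.071, 0, 0.128, -0.076, 0.053, 0, 0.133, -0.079, 0.035, 0, 0.136, -0.08, 0.016, 0, 0.136, -0.081, -0.003, 0]}}

```text
time_s: 5.68
position: [0.6037, 0.1297, 0.1346]
tcp_rot: [[-0.861, 0.509, -0.006], [0.509, 0.861, 0.005], [0.008, 0.001, -1.0]]
force: [-2.7, 8.1, 2.9]
opening: 0.503
grasp_force: 30.0
```

Emit:
{"name": "apply_moves", "arguments": {"plan": [0.135, -0.08, -0.022, 0, 0.132, -0.078, -0.04, 0, 0.127, -0.075, -0.058, 0, 0.12, -0.071, -0.076, 0, 0, 0, 0, 0, 0, 0, 0, 0]}}

```text
time_s: 6.42
position: [0.6312, 0.1135, 0.1247]
tcp_rot: [[-0.861, 0.509, -0.002], [0.509, 0.861, 0.003], [0.004, 0.001, -1.0]]
force: [0.0, 5.6, 0.5]
opening: 0.503
grasp_force: 30.0
```

Emit:
{"name": "apply_moves", "arguments": {"plan": [0, 0, 0, 0, 0, 0, 0, 0, 0, 0, 0, 0, 0, 0, 0, 0], "grip": -0.47}}

```text
time_s: 6.92
position: [0.6323, 0.1113, 0.125]
tcp_rot: [[-0.861, 0.509, -0.0], [0.509, 0.861, -0.0], [-0.0, -0.0, -1.0]]
force: [1.1, -0.2, -1.1]
opening: 0.73
grasp_force: 0.0
```

Emit:
{"name": "apply_moves", "arguments": {"plan": [0, 0, 0.3, 0, 0, 0, 0.6, 0, 0, 0, 0.6, 0, 0, 0, 0.6, 0, 0, 0, 0.6, 0, -0.5, 0.29, 0, 0, -0.5, 0.29, 0, 0, -0.5, 0.29, 0, 0, -0.5, 0.29, 0, 0, 0, 0, 0, 0, 0, 0, 0, 0]}}

```text
time_s: 8.3
position: [0.5334, 0.1695, 0.261]
tcp_rot: [[-0.861, 0.508, 0.003], [0.508, 0.861, -0.0], [-0.002, 0.001, -1.0]]
force: [-0.3, -0.2, 0.2]
opening: 0.733
grasp_force: 0.0
```

```bash
python3 b.py w2; python3 - <<'E'
import numpy as np
Q=np.load("Q.npy")
h=Q[(Q[:,2]>100)&(Q[:,2]<175)&(abs(Q[:,0])<125)&(abs(Q[:,1])<30)]
c=h[h[:,0]>45]; print(len(c),np.percentile(c,[1,50,99],0) if len(c) else 0)
g=h[h[:,0]<=45];print(len(g),np.percentile(g,[1,50,99],0) if len(g) else 0)
E
```

```text
8.3 [0.53341866 0.16950367 0.26101098] [[-8.61145502e-01  5.08351482e-01  2.68241288e-03]
 [ 5.08352950e-01  8.61148799e-01 -1.53672262e-04]
 [-2.38807615e-03  1.23127833e-03 -9.99996391e-01]] 0.732775913512057 [-0.27782078 -0.24920592  0.1817054 ]
panel 35315 [[-99.9909103  -87.49651498  75.13983376]
 [-29.69052363   0.51433095  79.42349334]
 [ 59.96857855  88.20490297  82.0157919 ]]
hood 82263 [[-57.97859615 -39.37992014 161.40443889]
 [-45.86463322  -0.42896248 365.44885641]
 [ 73.86103518  39.31473235 381.23229128]]
((13.989982604980469, 0.069061279296875), (145.97201538085938, 80.01703643798828), 0.06743431091308594)
cover_hinge 0.59 [57.43109177  0.73762315]
small_tip 0.64 [-82.46249275 -57.66845983]
toggle_tip 0.57 [5.13239428 0.17854225]
2052 [[ 57.69715407 -20.57750212 159.66245692]
 [ 70.92669579   0.61970542 161.67222504]
 [ 85.42585714  22.37930542 163.35599142]]
100 [[  0.19155051  -3.43435382 105.38149681]
 [  3.96586972   0.58755392 113.07168852]
 [ 11.00890381   4.64505392 116.00853567]]
```

View pics/w2.png

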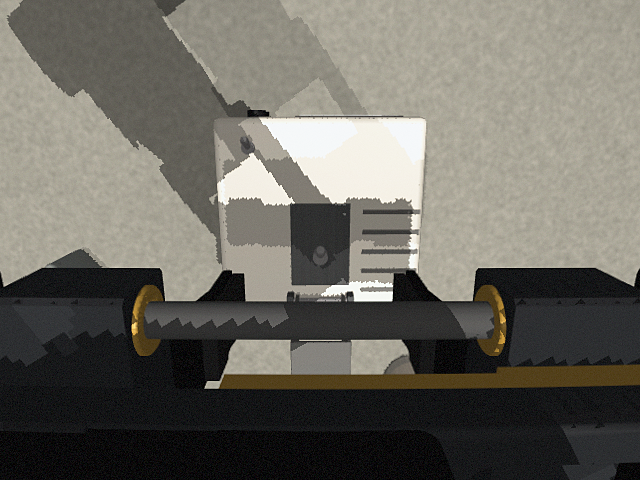

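The cover stands open by itself (its front face is at row 345), and the toggle is off at (320,255). I close the fingers and descend on the −x side of the toggle.

Emit:
{"name": "apply_moves", "arguments": {"plan": [0, 0, 0, 0, 0, 0, 0, 0, 0, 0, 0, 0, -0.04, 0.02, -0.6, 0, 0, 0, -0.6, 0, 0, 0, -0.6, 0, 0, 0, -0.6, 0, 0, 0, -0.4, 0, 0, 0, -0.36, 0, 0, 0, 0, 0, 0, 0, 0, 0], "grip": 1}}

```text
time_s: 9.93
position: [0.5309, 0.1708, 0.1026]
tcp_rot: [[-0.861, 0.508, 0.001], [0.508, 0.861, 0.0], [-0.001, 0.001, -1.0]]
force: [-0.7, 0.0, 0.1]
opening: 0.003
grasp_force: 0.0
```

Emit:
{"name": "apply_moves", "arguments": {"plan": [0.086, -0.051, 0, 0, 0.086, -0.051, 0, 0, 0.086, -0.051, 0, 0, 0.086, -0.051, 0, 0, 0.086, -0.051, 0, 0, 0.086, -0.051, 0, 0, 0, 0, 0, 0]}}

```text
time_s: 10.8
position: [0.5567, 0.1551, 0.102]
tcp_rot: [[-0.861, 0.509, 0.001], [0.509, 0.861, -0.0], [-0.001, 0.0, -1.0]]
force: [0.6, 1.4, 0.3]
opening: 0.007
grasp_force: 0.4
```

Emit:
{"name": "apply_moves", "arguments": {"plan": [0.034, -0.02, 0, 0, 0.034, -0.02, 0, 0, 0, 0, 0, 0]}}

```text
time_s: 11.18
position: [0.5594, 0.1534, 0.1018]
tcp_rot: [[-0.861, 0.508, -0.0], [0.508, 0.861, -0.0], [0.0, -0.0, -1.0]]
force: [-1.8, 1.8, 0.4]
opening: 0.005
grasp_force: 1.0
```

Emit:
{"name": "apply_moves", "arguments": {"plan": [0.034, -0.02, 0, 0, 0, 0, 0, 0]}}

```text
time_s: 11.42
position: [0.5606, 0.1526, 0.1017]
tcp_rot: [[-0.861, 0.509, -0.001], [0.509, 0.861, 0.0], [0.001, -0.0, -1.0]]
force: [-2.5, 2.0, 0.6]
opening: 0.008
grasp_force: 1.7
```

Emit:
{"name": "apply_moves", "arguments": {"plan": [0.034, -0.02, 0, 0, 0, 0, 0, 0]}}

```text
time_s: 11.68
position: [0.5608, 0.1524, 0.1016]
tcp_rot: [[-0.861, 0.509, -0.004], [0.509, 0.861, 0.002], [0.005, -0.001, -1.0]]
force: [-4.4, 5.6, 1.4]
opening: 0.008
grasp_force: 3.4
```

The tool has stopped and the force has risen, so the toggle is at its stop. I back off, rise and look.

Emit:
{"name": "apply_moves", "arguments": {"plan": [-0.17, 0.1, 0, 0, -0.34, 0.2, 0, 0, 0, 0, 0.6, 0, 0, 0, 0.6, 0, 0, 0, 0.6, 0, 0, 0, 0.6, 0, 0, 0, 0.6, 0, 0, 0, 0.2, 0, 0, 0, 0, 0, 0, 0, 0, 0], "grip": -0.47}}

```text
time_s: 12.92
position: [0.5364, 0.1663, 0.2606]
tcp_rot: [[-0.861, 0.508, -0.003], [0.508, 0.861, -0.0], [0.002, -0.002, -1.0]]
force: [-0.3, -0.1, -0.1]
opening: 0.734
grasp_force: 0.0
```

```bash
python3 b.py w3 | grep -v panel; python3 - <<'E'
import numpy as np
Q=np.load("Q.npy")
h=Q[(Q[:,2]>100)&(Q[:,2]<175)&(abs(Q[:,0])<125)&(abs(Q[:,1])<30)]
c=h[h[:,0]>50]; print(len(c),np.percentile(c,[1,50,99],0) if len(c) else 0)
t=c[c[:,2]>156]; print(np.polyfit(t[:,0],t[:,2],1))
g=h[h[:,0]<=50];print(len(g),np.percentile(g,[1,50,99],0) if len(g) else 0)
E
```

```text
12.925 [0.53636307 0.16633263 0.2605782 ] [[-8.61130410e-01  5.08376998e-01 -2.69161118e-03]
 [ 5.08379765e-01  8.61132881e-01 -4.18557701e-04]
 [ 2.10504978e-03 -1.72879342e-03 -9.99996290e-01]] 0.7338750864840218 [-0.27140927 -0.09629549 -0.13440849]
 [-29.06729449  -0.1087013   79.40960435]
 [ 62.97126382  88.24403348  82.21010332]]
hood 82315 [[-5.34690284e+01 -3.94287518e+01  1.61159142e+02]
 [-4.12299723e+01 -1.00481899e-01  3.65060815e+02]
 [ 7.70131976e+01  3.92662247e+01  3.80946026e+02]]
((17.48981475830078, 0.012767791748046875), (143.7958526611328, 79.9992446899414), 0.011280667968094349)
cover_hinge 0.8 [58.8867904   2.53654991]
small_tip 0.51 [-82.22319972 -60.9558604 ]
toggle_tip 0.68 [31.01978074 -0.73777411]
2114 [[ 59.2670653  -20.63309799 159.59954119]
 [ 73.70355643   1.13595823 161.55919322]
 [ 88.71456021  22.52100656 163.26930562]]
[-5.68294301e-02  1.65761331e+02]
172 [[ 20.179117    -3.46404354 100.55097827]
 [ 25.46492364   0.63892972 110.7454002 ]
 [ 32.47704659   4.75953671 115.7153909 ]]
```

Emit:
{"name": "apply_moves", "arguments": {"plan": [0.475, -0.272, 0, 0, 0.475, -0.272, 0, 0, 0.475, -0.272, 0, 0, 0.475, -0.272, 0, 0, 0, 0, 0, 0, 0, 0, -0.6, 0, 0, 0, -0.6, 0, 0, 0, -0.6, 0, 0, 0, -0.6, 0, 0, 0, -0.3, 0, 0, 0, 0, 0]}}

```text
time_s: 14.55
position: [0.6311, 0.1124, 0.126]
tcp_rot: [[-0.861, 0.508, -0.003], [0.508, 0.861, 0.0], [0.003, -0.001, -1.0]]
force: [0.2, -0.2, -0.4]
opening: 0.734
grasp_force: 0.0
```

Emit:
{"name": "apply_moves", "arguments": {"plan": [0, 0, 0, 0, 0, 0, 0, 0, 0, 0, 0, 0, 0, 0, 0, 0, 0, 0, 0, 0], "grip": 0.3}}

```text
time_s: 15.18
position: [0.6334, 0.1123, 0.128]
tcp_rot: [[-0.861, 0.508, 0.003], [0.508, 0.861, 0.0], [-0.002, 0.002, -1.0]]
force: [0.9, 2.0, 4.2]
opening: 0.5
grasp_force: 30.0
```

```bash
python3 arc.py -34 57.2 1.66 -0.01 14
```

```text
[-0.121, 0.072, 0.073, 0.0, -0.128, 0.076, 0.055, 0.0, -0.133, 0.079, 0.037, 0.0, -0.136, 0.08, 0.019, 0.0, -0.136, 0.081, -0.0, 0.0, -0.136, 0.08, -0.019, 0.0, -0.133, 0.079, -0.038, 0.0, -0.128, 0.076, -0.056, 0.0, -0.121, 0.072, -0.073, 0.0, -0.113, 0.067, -0.089, 0.0, -0.103, 0.061, -0.104, 0.0, -0.092, 0.054, -0.118, 0.0, -0.079, 0.047, -0.129, 0.0, -0.065, 0.039, -0.139, 0.0]
```

Emit:
{"name": "apply_moves", "arguments": {"plan": [-0.121, 0.072, 0.073, 0, -0.128, 0.076, 0.055, 0, -0.133, 0.079, 0.037, 0, -0.136, 0.08, 0.019, 0, -0.136, 0.081, 0, 0]}}

```text
time_s: 15.8
position: [0.6038, 0.1298, 0.1377]
tcp_rot: [[-0.861, 0.508, 0.01], [0.508, 0.861, -0.003], [-0.01, 0.003, -1.0]]
force: [4.7, -3.1, 1.8]
opening: 0.499
grasp_force: 30.0
```

Emit:
{"name": "apply_moves", "arguments": {"plan": [-0.136, 0.08, -0.019, 0, -0.133, 0.079, -0.038, 0, -0.128, 0.076, -0.056, 0, -0.121, 0.072, -0.073, 0, -0.113, 0.067, -0.089, 0]}}

```text
time_s: 16.42
position: [0.5709, 0.1491, 0.1244]
tcp_rot: [[-0.861, 0.508, 0.007], [0.508, 0.862, -0.002], [-0.007, 0.002, -1.0]]
force: [3.2, -2.4, 5.4]
opening: 0.506
grasp_force: 30.0
```

Emit:
{"name": "apply_moves", "arguments": {"plan": [-0.103, 0.061, -0.104, 0, -0.092, 0.054, -0.118, 0, -0.079, 0.047, -0.129, 0, -0.065, 0.039, -0.139, 0, 0, 0, 0, 0, 0, 0, 0, 0]}}

```text
time_s: 17.18
position: [0.5529, 0.1597, 0.0986]
tcp_rot: [[-0.861, 0.508, 0.004], [0.508, 0.861, -0.001], [-0.003, 0.001, -1.0]]
force: [4.4, -2.3, 2.4]
opening: 0.503
grasp_force: 30.0
```

Emit:
{"name": "apply_moves", "arguments": {"plan": [0, 0, -0.04, 0, 0, 0, -0.02, 0, 0, 0, 0, 0]}}

```text
time_s: 17.55
position: [0.5526, 0.1599, 0.0976]
tcp_rot: [[-0.861, 0.508, 0.004], [0.508, 0.861, -0.0], [-0.003, 0.002, -1.0]]
force: [1.0, -2.5, 16.2]
opening: 0.504
grasp_force: 30.0
```

Emit:
{"name": "apply_moves", "arguments": {"plan": [0, 0, 0, 0, 0, 0, 0, 0, 0, 0, 0, 0, 0, 0, 0, 0], "grip": -0.47}}

```text
time_s: 18.05
position: [0.5503, 0.1602, 0.0943]
tcp_rot: [[-0.861, 0.508, -0.002], [0.508, 0.861, -0.0], [0.002, -0.001, -1.0]]
force: [0.0, 0.1, 1.2]
opening: 0.726
grasp_force: 0.0
```

Emit:
{"name": "apply_moves", "arguments": {"plan": [0, 0, 0.3, 0, 0, 0, 0.65, 0, 0, 0, 0.65, 0, 0, 0, 0.65, 0, 0, 0, 0.65, 0, 0, 0, 0.3, 0, 0, 0, 0, 0, 0, 0, 0, 0]}}

```text
time_s: 19.05
position: [0.5502, 0.16, 0.2537]
tcp_rot: [[-0.861, 0.508, -0.003], [0.508, 0.861, -0.0], [0.002, -0.002, -1.0]]
force: [-0.1, -0.6, -0.5]
opening: 0.739
grasp_force: 0.0
```

```bash
python3 b.py w4 | tail -4; python3 - <<'E'
import numpy as np
Q=np.load("Q.npy")
h=Q[(Q[:,2]>100)&(Q[:,2]<175)&(abs(Q[:,0])<125)&(abs(Q[:,1])<30)]
print(len(h),np.percentile(h,[1,50,99],0)); t=h[(abs(h[:,1])<12)&(h[:,0]>-10)&(h[:,0]<45)&(h[:,2]>118)]
print(np.polyfit(t[:,0],t[:,2],1))
E
```

```text
cover_hinge 0.83 [59.01897649 -3.05578301]
cover_front 0.59 [-19.42064479   0.93615243]
small_tip 0.69 [-81.23749976 -61.19424173]
toggle_tip 0.34 [122.31156035  77.12552963]
5491 [[-25.34893249 -20.80069106 117.30936134]
 [ 10.58210815   0.53980705 126.26015942]
 [ 47.72042161  21.99563597 127.89604399]]
[2.77944584e-04 1.26288404e+02]
```

View pics/w4.png

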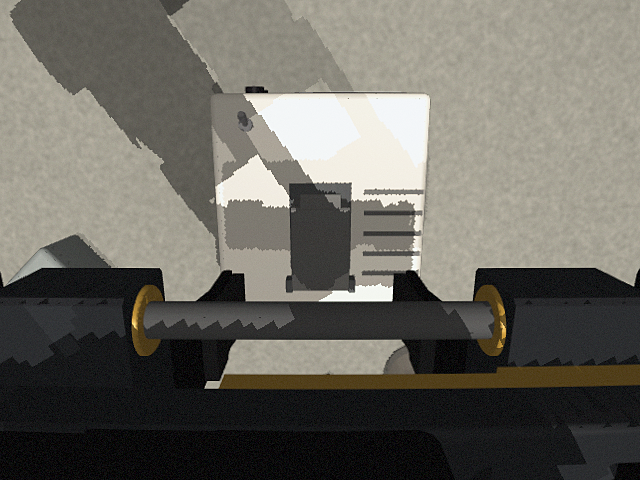

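The hood (320,235) lies flat and fully closed, with slope about 0. The small toggle at (243,120) is unmoved, and the gripper is clear.

```bash
python3 -c "
from rig import bot
print(bot.hand_in())"
```

```text
the job is handed in; nothing more can be done
None
```

I opened the cover, flipped the guarded toggle on, closed the cover fully over it and handed the job in at about 19 s; the last wrist picture shows the cover flat and the small toggle unmoved, but hand-in returned no verdict.

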